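# Close the canister of gauge rings with the lid that fits

## Robot

A 6-joint arm with a two-finger parallel gripper is mounted at the origin on the work surface. World frame = base frame: x ahead of the robot, y to its left, z up, the work surface at z = 0. Lengths are in m, angles in rad, forces in N, time in s.
With the tool pointing down it reaches from about 0.325 to 0.875 m from the base axis. Payload 4.4 kg.
Tool frame: the origin (TCP) lies midway between the tips of the shut fingers; the grasp point (between the pads) lies 19 mm behind it; z points along the fingers, y is the line along which they close (so a half turn about z gives the same grasp; the last joint's range is limited). The gripper opens to 85 mm and grips with 20 to 120 N. Pads are 22 mm wide; open, the fingers measure 114 mm over their backs; the gripper's body (76 mm by 85 mm) begins 54 mm behind the grasp point. The pads swing forward as they close: fully open they stand 13 mm farther back than shut.
Start: joints at [1.044, 0.207, 1.542, -0, 1.393, -0.15], TCP at [0.211, 0.535, 0.231] pointing down, gripper open.
Joint ranges: [-2.73, 2.73], [-0.86, 2.22], [0.23, 2.46], [-1.11, 4.25], [0.08, 2.63], [-2.82, 2.82]. Speed limits (rad/s): [2.79, 2.79, 3.14, 3.14, 3.14, 3.14].

## Interface

Orientations are given as a rotation vector (axis times angle).
In Python, from plant import sense, get_image, camera_params, hand_in, find_in, regions_of, place_of gives the robot as it stands.
- The arm moves only by the tool move_arm, never from a script. Its argument "commands" is a list of rows, each an object with "travel": the shift along the tool's x, y, z in m, a list of three; "rot": the turn, a rotation vector about the tool's x, y, z in degrees, a list of three. In form: [{"travel": [x, y, z], "rot": [rx, ry, rz]}, ...]. A call has 1 to 12 rows; each row is the pose to reach, as a shift and turn from the pose commanded when the call began, along the tool's axes at that moment; what a row does not reach only later rows make up. A row lasts 1/8 s, in which the tool goes at most 62.5 mm and 10.7 degrees, less where a joint would pass 70% of its speed; a pose out of reach is approached as far as the arm can. A call with a gripper value outside its range is refused whole. "gripper" is the gripper's target within -1 to 1 (fully open at 1, half-way at 0, shut at -1), set as the call begins (left out, the last holds). The fingers move at their own pace and stop on an object; "force" is the grip in N (left out, the last holds). Time passes only in rows, so rows that repeat a pose let the fingers close. It gives the time, the measured TCP pose, the force, the opening and the grip force at its end, in the units of the state.
- sense(): the state, without advancing time (a new reading comes with each control period).
- get_image(name): name is "scene" or "top" or "wrist"; returns (picture, depth): 480x640x3 uint8, red, green, blue; 480x640 float32, m along the optical axis (not along the pixel's ray), 0 where there is no reading.
- camera_params(name): a dict with "fx", "fy", "cx", "cy" (pixels), "R" (3x3) and "t" (3): a world point X has camera coordinates R X + t; the wrist camera has in their place "hand_eye" (4x4, takes a point from camera to tool coordinates, whose origin is the TCP and whose axes are the flange's). Camera axes: x right, y down, z forward; pixel columns grow to the right and rows downward; lengths in m; the calibration is good to about 2 mm. A picture is of the moment at which its call begins: read the wrist's pose just before it. camera_params takes no time and is no camera call.
- hand_in(): hands the job in; it is judged then, once.
Trained networks look in the newest picture that a camera, given by its name, has taken for a name from the list of things; names that differ only in an ending like _2 or _b are one class to them, and where a whole thing is asked for, a point or a joint stands for the part that bears it (a point fixed in the world has none). Each returns a list of dicts, best first, with "confidence" (0 to 1); they miss things now and then, are a little off and sometimes report something else, mostly with a low value. They report only what shows in the picture. A call takes as long as a camera call. They do not tell look-alikes from the thing itself.
- find_in(camera, target): "pixel" ([row, column] in pixels, amid what is visible of it).
- regions_of(camera, target): "region" (480x640 bool, what is visible of it) and "pixel" ([row, column] in pixels, amid what is visible of it).
- place_of(camera, target): "pixel" ([row, column] in pixels: a listed point, or the origin of a listed thing).
The state is a dict: "time": time; "joints": joint angles; "joint_vel": joint speeds; "joint_torque": joint torques, N m; "ee_pos": TCP position; "tool_rot": TCP orientation; "force": force on the tool from outside, world axes, zero at the start; "wrist_torque": the same for the moment, N m; "width": finger opening in m; "grasp_force": force on a finger pad.
Only numpy, scipy, OpenCV 4.12 (cv2) and the standard library are available. Lean on these libraries where they do the work, as an engineer would, in place of code of your own. Each camera call takes 0.05 s, during which the arm holds its last target. There are 200 camera calls.

## Task

The metal canister on the table is open, and of the three grey lids lying about only one fits its mouth. Find that lid, set it on the canister and press it down until it snaps fully home all round, then let go; the two lids that do not fit must end up lying on the table beside the canister.

Things in the scene. Friction and masses are not known exactly. Their poses are not given: they have to be found in the camera images.
- canister: Open aluminium canister, fixed, 110 mm wide, 90 high (rim), mouth 100 wide. 4 spring catches 6 mm below the rim leave 71 mm clear; the right plug pushes them back (4 to 8 N in all) and they snap in above its widest part. Home: flange on the rim, plug underside 68 mm above the canister underside; merely laid on, 7 mm higher. Too small sinks in loose; too large stays on top. Origin: centre of underside; z up.
- lid_a: Loose grey plastic lid, standing on its plug, knob up. Round knob 24 mm wide, 28 tall, on a flange 80 mm wide, 6 thick; below it a tapered plug 22 mm deep, 52 mm at its widest (12 mm above its foot), 32 at the foot. Origin: centre of the plug underside; z up. Flange underside at 22, flange top 28, knob top 56 mm. 70 g. Grip the knob from above.
- lid_b: Loose grey plastic lid, standing on its plug, knob up. Round knob 24 mm wide, 28 tall, on a flange 124 mm wide, 6 thick; below it a tapered plug 22 mm deep, 76 mm at its widest (12 mm above its foot), 52 at the foot. Origin: centre of the plug underside; z up. Flange underside at 22, flange top 28, knob top 56 mm. 70 to 140 g. Grip the knob from above.
- lid_c: Loose grey plastic lid, standing on its plug, knob up. Round knob 24 mm wide, 28 tall, on a flange 144 mm wide, 6 thick; below it a tapered plug 22 mm deep, 120 mm at its widest (12 mm above its foot), 106 at the foot. Origin: centre of the plug underside; z up. Flange underside at 22, flange top 28, knob top 56 mm. 130 g. Grip the knob from above.
Mind the look-alikes: they are no part of the job. Leave any yellow look-alike of the lid_b alone. What is shaped like the lid_a but red is not meant.

How it is judged:
By the outcome, as a careful person would: the job done as asked, in the order asked, and still so for the second after the job is handed in, with the robot touching nothing.
It also fails if it takes over 32 s, if anything falls off the work surface, if the arm or the gripper's body presses on something with over 40 N, if the wrist force passes 120 N, or if a joint passes its speed limit or range.

## Working session

There is one attempt and no reset: what is moved stays moved. The work goes in short steps, Python scripts to look and compute and a tool call to move; the robot and the scene stay as the last step left them, time stands still between calls to the robot, and variables do not carry over. Pictures are saved under pics/ and viewed, at most 10 in all, crops included, and the job is handed in when it is done.

Besides the shell and the picture viewer there is one more tool, called after "Call:" by a JSON object that holds its "op" and its "data". move_arm: Moves the arm, as the interface text tells. Its arguments: {"type":"object","properties":{"commands":{"type":"array"},"gripper":{"type":"number"},"force":{"type":"number"}},"required":["commands"]}

```bash
mkdir -p pics
cat > h.py <<'E'
import numpy as np, cv2
from plant import *
from scipy.spatial.transform import Rotation as Ro
def cloud(cam,d,s=None):
    p=camera_params(cam); v,u=np.mgrid[:480,:640]
    P=np.stack([(u-p['cx'])/p['fx']*d,(v-p['cy'])/p['fy']*d,d],-1)
    if 'R' in p: return (P-np.array(p['t']))@np.array(p['R'])
    H=np.array(p['hand_eye']); T=P@H[:3,:3].T+H[:3,3]
    return T@Ro.from_rotvec(s['tool_rot']).as_matrix().T+np.array(s['ee_pos'])
E
python3 - <<'E'
from h import *
s=sense(); print({k:np.round(v,3) for k,v in s.items()})
im,d=get_image('top'); cv2.imwrite('pics/top.png',im[...,::-1]); np.save('top.npy',d); np.save('topim.npy',im)
C=cloud('top',d)
for t in ['canister','lid_a','lid_b','lid_c']:
    for r in regions_of('top',t):
        m=r['region']&(d>0); P=C[m]
        print(t,round(r['confidence'],2),np.round(r['pixel']),m.sum(),'min',P.min(0).round(3),'max',P.max(0).round(3),'medz',np.median(P[:,2]).round(3),'rgb',im[m].mean(0).round())
E
```

```text
{'time': np.float64(0.0), 'joints': array([ 1.045,  0.207,  1.543, -0.   ,  1.394, -0.15 ]), 'joint_vel': array([-0.   ,  0.   ,  0.001,  0.001, -0.001, -0.001]), 'joint_torque': array([-0.0000e+00, -3.8303e+01, -2.9160e+01, -0.0000e+00,  1.0000e-02,
       -0.0000e+00]), 'ee_pos': array([0.211, 0.534, 0.23 ]), 'tool_rot': array([-5.870e-01, -3.086e+00,  3.000e-03]), 'force': array([-0.365, -0.561, -0.514]), 'wrist_torque': array([-0.05 , -0.018, -0.024]), 'grasp_force': np.float64(0.0), 'width': np.float64(0.086)}
canister 0.63 [227. 491.] 5449 min [ 0.432 -0.317 -0.002] max [ 0.562 -0.207  0.094] medz 0.036 rgb [120. 120. 120.]
lid_a 0.95 [344. 418.] 5276 min [ 0.25  -0.206 -0.   ] max [ 0.372 -0.083  0.06 ] medz 0.028 rgb [230. 229. 107.]
lid_a 0.8 [153. 248.] 1900 min [ 0.578  0.067 -0.001] max [0.658 0.145 0.058] medz 0.028 rgb [213.  59.  57.]
lid_a 0.62 [229. 260.] 1988 min [ 0.453  0.049 -0.003] max [0.533 0.127 0.059] medz 0.028 rgb [145. 147. 154.]
lid_a 0.59 [249. 129.] 6781 min [ 0.395  0.221 -0.003] max [0.543 0.376 0.06 ] medz 0.028 rgb [141. 144. 151.]
lid_a 0.57 [211.
[... 517 characters left out ...]
0.028 rgb [141. 144. 151.]
lid_b 0.57 [211. 386.] 4756 min [ 0.458 -0.168 -0.002] max [ 0.579 -0.045  0.059] medz 0.028 rgb [155. 158. 165.]
lid_c 0.95 [344. 418.] 5276 min [ 0.25  -0.206 -0.   ] max [ 0.372 -0.083  0.06 ] medz 0.028 rgb [230. 229. 107.]
lid_c 0.8 [153. 248.] 1900 min [ 0.578  0.067 -0.001] max [0.658 0.145 0.058] medz 0.028 rgb [213.  59.  57.]
lid_c 0.62 [229. 260.] 1988 min [ 0.453  0.049 -0.003] max [0.533 0.127 0.059] medz 0.028 rgb [145. 147. 154.]
lid_c 0.59 [249. 129.] 6781 min [ 0.395  0.221 -0.003] max [0.543 0.376 0.06 ] medz 0.028 rgb [141. 144. 151.]
lid_c 0.57 [211. 386.] 4756 min [ 0.458 -0.168 -0.002] max [ 0.579 -0.045  0.059] medz 0.028 rgb [155. 158. 165.]
```

View pics/top.png

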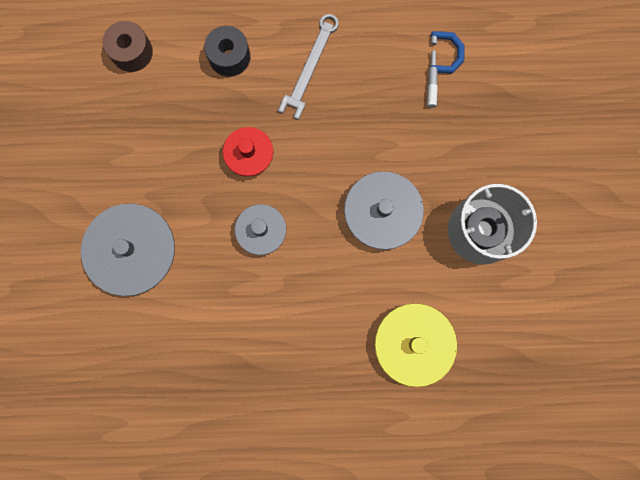

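The top view shows five lids:
- grey at (211,386), 124 mm wide, which matches lid_b
- grey at (229,260), 80 mm wide, lid_a
- grey at (249,129), 144 mm wide, lid_c
- yellow look-alike at (344,418)
- red look-alike at (153,248)

The canister mouth is at (222,498), and a dark ring lies inside it at (228,488). I choose the grey lid at (211,386), and I'll check how tall the ring is.

Run:
```python
from h import *
d=np.load('top.npy'); im=np.load('topim.npy'); C=cloud('top',d)
def circ(P):
    A=np.c_[2*P[:,:2],np.ones(len(P))]; s=np.linalg.lstsq(A,(P[:,:2]**2).sum(1),rcond=None)[0]
    return s[:2].round(4),np.sqrt(s[2]+s[0]**2+s[1]**2).round(4)
def box(r0,r1,c0,c1):
    m=np.zeros(d.shape,bool); m[r0:r1,c0:c1]=1; return m&(d>0)
b=box(165,255,340,428); k=b&(C[...,2]>.05); print('knob',C[k].mean(0),k.sum())
f=b&(abs(C[...,2]-.028)<.006); print('flange',circ(cv2.findContours(f.astype('u1'),0,1)[0][0][:,0][:,::-1] @np.zeros((2,2)) if 0 else C[f&~cv2.erode(f.astype('u1'),np.ones((3,3))).astype(bool)]),C[f].mean(0))
r=box(180,265,440,545); R=r&(abs(C[...,2]-.09)<.006); print('rim',circ(C[R]),R.sum(),C[R].mean(0),np.hypot(*(C[R][:,:2]-circ(C[R])[0]).T).round(3)[::25])
i=r&(np.hypot(C[...,0]-circ(C[R])[0][0],C[...,1]-circ(C[R])[0][1])<.045)
print('inside z hist',np.histogram(C[i][:,2],np.arange(-.01,.1,.01)))
for nm,bb in [('black',box(25,80,200,252)),('brown',box(20,75,100,155)),]:
    print(nm,np.percentile(C[bb][:,2],[50,90,98]))
t=i&(C[...,2]>.015)&(C[...,2]<.075);print(C[t].mean(0),circ(C[t]),C[t].min(0),C[t].max(0))
o=np.hstack([cv2.resize(im[150:280,340:450],None,fx=3.5,fy=3.5,interpolation=2),cv2.resize(im[150:280,440:550],None,fx=3.5,fy=3.5,interpolation=2)])
cv2.imwrite('pics/crop.png',o[...,::-1])
```

```text
knob [ 0.51837133 -0.104135    0.05545214] 191
flange (array([ 0.5183, -0.1038]), np.float64(0.0517)) [ 0.51794449 -0.10404901  0.02756432]
rim (array([ 0.4868, -0.2616]), np.float64(0.0506)) 1102 [ 0.48704982 -0.26245967  0.08853577] [0.055 0.053 0.051 0.05  0.052 0.05  0.048 0.051 0.053 0.043 0.051 0.053
 0.055 0.053 0.053 0.051 0.053 0.052 0.051 0.044 0.049 0.056 0.05  0.05
 0.052 0.042 0.054 0.043 0.054 0.05  0.054 0.05  0.054 0.051 0.05  0.052
 0.043 0.052 0.055 0.053 0.051 0.051 0.054 0.054 0.054]
inside z hist (array([   0,  560,   58,   87, 1043,    0,    0,    0,    0,  150]), array([-0.01,  0.  ,  0.01,  0.02,  0.03,  0.04,  0.05,  0.06,  0.07,
        0.08,  0.09]))
black [0.02647126 0.04064318 0.04217006]
brown [0.02442501 0.04066811 0.04204755]
[ 0.48670048 -0.26234525  0.03330998] (array([ 0.4865, -0.2609]), np.float64(0.0244)) [ 0.45545961 -0.29303678  0.01510334] [ 0.51859784 -0.23040546  0.03985064]
```

View pics/crop.png

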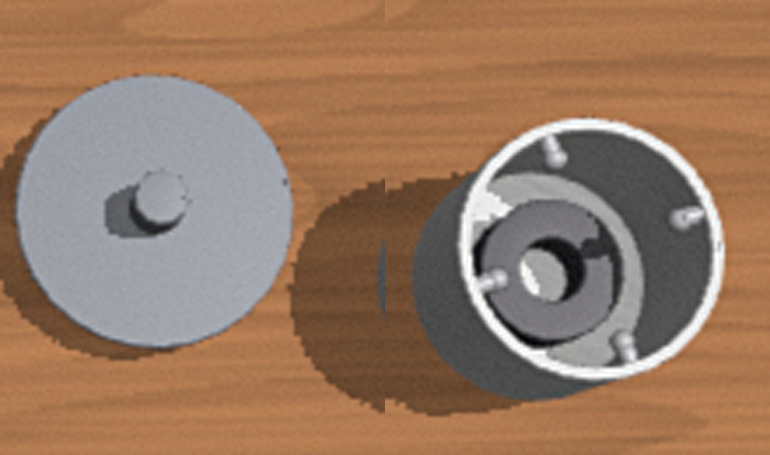

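The crop confirms a grey lid with a 124 mm flange. The ring in the canister tops out at about 40 mm, below the plug's 68 mm home height, so it isn't in the way.

```bash
cat >> h.py <<'E'
def go(*xyz,yaw=None):
    s=sense(); R=Ro.from_rotvec(s['tool_rot']); print('axes',R.as_matrix().round(3).tolist(),'pos',s['ee_pos'].round(4) if hasattr(s['ee_pos'],'round') else s['ee_pos'])
    print('travel',R.inv().apply(np.array(xyz)-s['ee_pos']).round(4)); return R
E
python3 -c "
from h import *
go(.518,-.104,.16)"
```

```text
axes [[-0.93, 0.367, -0.001], [0.367, 0.93, -0.001], [0.0, -0.001, -1.0]] pos [0.2109 0.5345 0.2307]
travel [-0.5201 -0.4812  0.0712]
```

Call:
{"op": "move_arm", "data": {"commands": [{"travel": [-0.52,-0.481,0.03],"rot": [0,0,0]},{"travel": [-0.52,-0.481,0.03],"rot": [0,0,0]},{"travel": [-0.52,-0.481,0.03],"rot": [0,0,0]},{"travel": [-0.52,-0.481,0.03],"rot": [0,0,0]},{"travel": [-0.52,-0.481,0.03],"rot": [0,0,0]},{"travel": [-0.52,-0.481,0.03],"rot": [0,0,0]},{"travel": [-0.52,-0.481,0.03],"rot": [0,0,0]},{"travel": [-0.52,-0.481,0.03],"rot": [0,0,0]},{"travel": [-0.52,-0.481,0.03],"rot": [0,0,0]},{"travel": [-0.52,-0.481,0.03],"rot": [0,0,0]},{"travel": [-0.52,-0.481,0.03],"rot": [0,0,0]},{"travel": [-0.52,-0.481,0.03],"rot": [0,0,0]}], "gripper": 1, "force": 60}}

```text
time: 1.75
ee_pos: [0.5191, -0.1067, 0.2011]
tool_rot: [0.593, 3.085, -0.001]
force: [-0.3, -0.3, -0.0]
width: 0.0856
grasp_force: 0.0
```

Call:
{"op": "move_arm", "data": {"commands": [{"travel": [0,0,0],"rot": [0,0,0]},{"travel": [0,0,0],"rot": [0,0,0]},{"travel": [0,0,0],"rot": [0,0,0]}]}}

```text
time: 2.12
ee_pos: [0.5177, -0.1017, 0.2013]
tool_rot: [-0.583, -3.087, -0.001]
force: [0.1, 0.5, 0.4]
width: 0.0857
grasp_force: 0.0
```

Run:
```python
from h import *
s=sense(); im,d=get_image('wrist'); C=cloud('wrist',d,s); z=C[...,2]; print(s['time'],s['joints'].round(2),s['force'])
cv2.imwrite('pics/w1.png',im[...,::-1])
k=(d>0)&(z>.05)&(z<.062)&(np.hypot(C[...,0]-.518,C[...,1]+.104)<.03); print(k.sum(),C[k].mean(0),C[k].min(0),C[k].max(0))
r=(d>0)&(abs(z-.09)<.006)&(np.hypot(C[...,0]-.487,C[...,1]+.262)<.07); print('rim',r.sum())
if r.sum()>50: print(C[r].min(0),C[r].max(0),np.median(z[r]))
x,y=C[k].mean(0)[:2]; go(x,y,.032)
```

```text
2.125 [-0.36  0.13  1.69  0.    1.32 -1.56] [0.0717179  0.51276305 0.39185125]
556 [ 0.51711454 -0.10265006  0.05634958] [ 0.50617975 -0.11479777  0.05000482] [ 0.52920107 -0.09122353  0.05870027]
rim 4143
[ 0.43158267 -0.31589351  0.08400043] [ 0.54092845 -0.20574919  0.0926226 ] 0.08967700209721573
axes [[-0.931, 0.365, 0.0], [0.365, 0.931, 0.0], [0.0, 0.0, -1.0]] pos [ 0.5179 -0.1019  0.2015]
travel [ 0.0004 -0.001   0.1695]
```

View pics/w1.png

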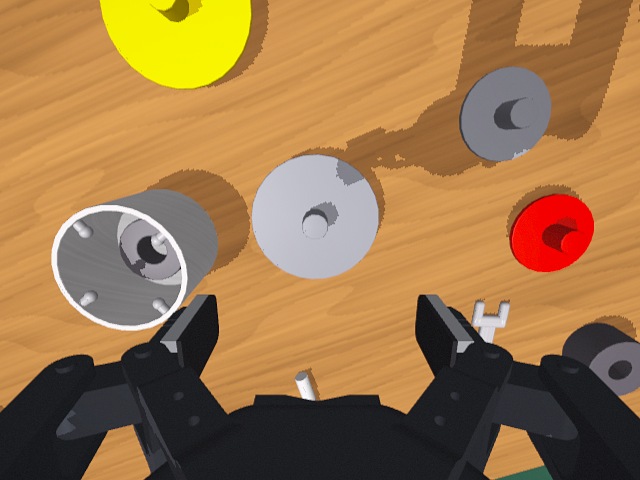

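The wrist view shows the grey lid, with its knob at (222,315), lined up midway between the fingers. The canister rim is at about (265,120), and its measured centre (0.486, -0.261) agrees with the top camera. Descending to grip.

Call:
{"op": "move_arm", "data": {"commands": [{"travel": [0,-0.001,0.06],"rot": [0,0,0]},{"travel": [0,-0.001,0.12],"rot": [0,0,0]},{"travel": [0,-0.001,0.15],"rot": [0,0,0]},{"travel": [0,-0.001,0.168],"rot": [0,0,0]},{"travel": [0,-0.001,0.169],"rot": [0,0,0]},{"travel": [0,-0.001,0.169],"rot": [0,0,0]}]}}

```text
time: 2.92
ee_pos: [0.5193, -0.1046, 0.0338]
tool_rot: [0.586, 3.083, -0.001]
force: [-0.4, -0.3, 0.2]
width: 0.0856
grasp_force: 0.0
```

Call:
{"op": "move_arm", "data": {"commands": [{"travel": [0,0,0],"rot": [0,0,0]},{"travel": [0,0,0],"rot": [0,0,0]},{"travel": [0,0,0],"rot": [0,0,0]},{"travel": [0,0,0],"rot": [0,0,0]},{"travel": [0,0,0],"rot": [0,0,0]},{"travel": [0,0,0],"rot": [0,0,0]},{"travel": [0,0,0],"rot": [0,0,0]},{"travel": [0,0,0],"rot": [0,0,0]}], "gripper": -1, "force": 60}}

```text
time: 3.92
ee_pos: [0.5183, -0.1044, 0.0328]
tool_rot: [0.587, 3.086, -0.0]
force: [-0.7, 1.3, 5.2]
width: 0.0222
grasp_force: 58.6
```

Call:
{"op": "move_arm", "data": {"commands": [{"travel": [0,0,-0.03],"rot": [0,0,0]},{"travel": [0,0,-0.07],"rot": [0,0,0]},{"travel": [0,0,-0.11],"rot": [0,0,0]},{"travel": [0,0,-0.13],"rot": [0,0,0]},{"travel": [0,0,-0.13],"rot": [0,0,0]},{"travel": [0,0,-0.13],"rot": [0,0,0]}]}}

```text
time: 4.68
ee_pos: [0.5167, -0.104, 0.1606]
tool_rot: [-0.586, -3.083, -0.001]
force: [0.6, 0.1, -1.4]
width: 0.0218
grasp_force: 59.0
```

Run:
```python
from h import *
s=sense(); im,d=get_image('wrist'); C=cloud('wrist',d,s); z=C[...,2]; print(s['force'],s['width'],s['grasp_force'])
cv2.imwrite('pics/w2.png',im[...,::-1])
p=np.array(s['ee_pos']); f=(d>0)&(np.hypot(C[...,0]-p[0],C[...,1]-p[1])<.068)&(abs(z-(p[2]-.005))<.012)
P=C[f]; A=np.c_[P[:,:2]-p[:2],np.ones(len(P))]; print('plane',np.linalg.lstsq(A,P[:,2],rcond=None)[0],f.sum(),P.min(0),P.max(0))
r=(d>0)&(abs(z-.09)<.004)&(abs(np.hypot(C[...,0]-.486,C[...,1]+.261)-.053)<.008)
from scipy.optimize import least_squares
Q=C[r][:,:2]; print('rim',r.sum(),Q.min(0),Q.max(0),least_squares(lambda c:np.hypot(*(Q-c).T)-.0525,[.486,-.261]).x)
go(.4865,-.2612,.163)
```

```text
[ 0.61112721  0.13608925 -1.36697046] 0.02178074033632076 58.98620009422302
plane [-0.0009395   0.00448414  0.15666555] 33529 [ 0.45471544 -0.16419992  0.15099834] [ 0.57654881 -0.04145223  0.16755547]
rim 4518 [ 0.43146989 -0.31583381] [ 0.54084881 -0.20545197] [ 0.48618619 -0.25966921]
axes [[-0.93, 0.367, -0.004], [0.367, 0.93, 0.001], [0.004, -0.0, -1.0]] pos [ 0.5165 -0.1039  0.1603]
travel [-0.0298 -0.1573 -0.0028]
```

View pics/w2.png

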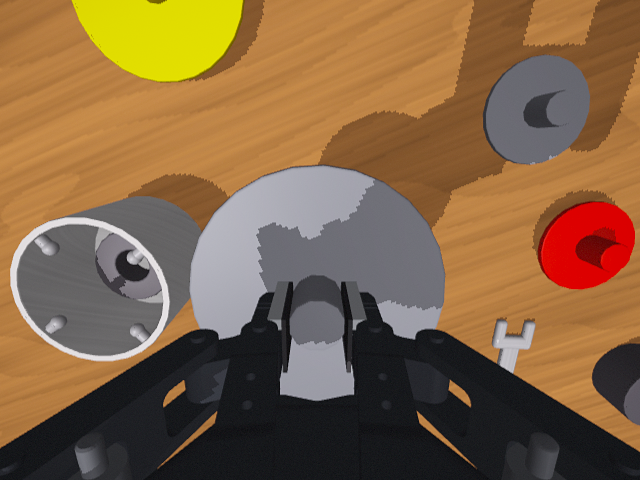

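The lid is held level, its flange centred at about (285,317), with the open canister at left around (285,90). Moving it over the canister and partway down.

Call:
{"op": "move_arm", "data": {"commands": [{"travel": [-0.008,-0.04,0],"rot": [0,0,0]},{"travel": [-0.016,-0.08,0],"rot": [0,0,0]},{"travel": [-0.024,-0.12,0],"rot": [0,0,0]},{"travel": [-0.0305,-0.1575,0],"rot": [0,0,0]},{"travel": [-0.0305,-0.1575,0],"rot": [0,0,0]},{"travel": [-0.0305,-0.1575,0],"rot": [0,0,0]},{"travel": [-0.0305,-0.1575,0.02],"rot": [0,0,0]},{"travel": [-0.0305,-0.1575,0.04],"rot": [0,0,0]},{"travel": [-0.0305,-0.1575,0.05],"rot": [0,0,0]},{"travel": [-0.0305,-0.1575,0.05],"rot": [0,0,0]},{"travel": [-0.0305,-0.1575,0.05],"rot": [0,0,0]}]}}

```text
time: 6.1
ee_pos: [0.489, -0.262, 0.1129]
tool_rot: [0.586, 3.085, -0.001]
force: [-0.0, 0.1, -0.1]
width: 0.0218
grasp_force: 59.1
```

Run:
```python
from h import *
s=sense(); print(s['force'],s['wrist_torque'],s['width'])
for cam in ['top','wrist']:
    im,d=get_image(cam); C=cloud(cam,d,sense()); z=C[...,2]
    f=(d>0)&(np.hypot(C[...,0]-.4865,C[...,1]+.261)<.075)&(abs(z-.107)<.008)
    P=C[f]; print(cam,f.sum(),P.min(0),P.max(0),np.linalg.lstsq(np.c_[P[:,:2]-[.4865,-.261],np.ones(len(P))],P[:,2],rcond=None)[0])
```

```text
[-0.03334613  0.05330521 -0.14385084] [ 0.02016681 -0.05275071 -0.01247482] 0.021813069937663604
top 1560 [ 0.44147015 -0.28143304  0.10212981] [ 0.55104876 -0.20031158  0.11210873] [0.00118349 0.00034948 0.10780044]
wrist 33212 [ 0.42716109 -0.32265855  0.10396838] [ 0.5491494  -0.19946342  0.1149851 ] [0.00308003 0.00444925 0.10920527]
```

Call:
{"op": "move_arm", "data": {"commands": [{"travel": [0.001,0,0.004],"rot": [0,0,0]},{"travel": [0.001,0,0.007],"rot": [0,0,0]},{"travel": [0.001,0,0.009],"rot": [0,0,0]},{"travel": [0.001,0,0.011],"rot": [0,0,0]},{"travel": [0.001,0,0.012],"rot": [0,0,0]},{"travel": [0.001,0,0.012],"rot": [0,0,0]}]}}

```text
time: 6.95
ee_pos: [0.4871, -0.2615, 0.1008]
tool_rot: [-0.586, -3.085, -0.0]
force: [-2.9, 1.7, 6.1]
width: 0.0223
grasp_force: 59.8
```

Call:
{"op": "move_arm", "data": {"commands": [{"travel": [0,0,0.001],"rot": [0,0,0]},{"travel": [0,0,0.002],"rot": [0,0,0]},{"travel": [0,0,0.002],"rot": [0,0,0]}]}}

```text
time: 7.32
ee_pos: [0.4872, -0.2614, 0.1007]
tool_rot: [-0.586, -3.085, -0.0]
force: [-7.2, 5.1, 16.0]
width: 0.022
grasp_force: 60.9
```

```bash
cat > chk.py <<'E'
from h import *
s=sense(); print(s['time'],s['ee_pos'],s['force'],s['wrist_torque'],s['width'])
for cam in ['top','wrist']:
    s=sense(); im,d=get_image(cam); C=cloud(cam,d,s); z=C[...,2]
    f=(d>0)&(np.hypot(C[...,0]-.4865,C[...,1]+.261)<.07)&(abs(z-.099)<.008)
    P=C[f]; print(cam,f.sum(),P.min(0),P.max(0),np.median(P[:,2]),np.linalg.lstsq(np.c_[P[:,:2]-[.4865,-.261],np.ones(len(P))],P[:,2],rcond=None)[0])
E
python3 chk.py
```

```text
7.325 [ 0.48716207 -0.26144939  0.10068077] [-7.17565726  5.08591543 15.98301233] [ 0.47534885  1.02025275 -0.03732976] 0.022015496092837174
top 1490 [ 0.44021091 -0.28004832  0.09100824] [ 0.54875508 -0.19963357  0.10646427] 0.0955625773840936 [-0.00272554 -0.00719187  0.09584604]
wrist 33478 [ 0.42517295 -0.3215427   0.09125654] [ 0.54706558 -0.19872758  0.10698718] 0.09672811917284019 [ 6.82385743e-04 -7.92471142e-05  9.68110084e-02]
```

The flange top reads 96 mm, which is the home height, and it is level. The force is rising stiffly, so the lid has bottomed on the rim. I'll let go, retract and check.

Call:
{"op": "move_arm", "data": {"commands": [{"travel": [0,0,-0.001],"rot": [0,0,0]},{"travel": [0,0,-0.001],"rot": [0,0,0]},{"travel": [0,0,-0.001],"rot": [0,0,0]},{"travel": [0,0,-0.001],"rot": [0,0,0]},{"travel": [0,0,-0.001],"rot": [0,0,0]},{"travel": [0,0,-0.001],"rot": [0,0,0]},{"travel": [0,0,-0.03],"rot": [0,0,0]},{"travel": [0,0,-0.07],"rot": [0,0,0]},{"travel": [0,0,-0.12],"rot": [0,0,0]},{"travel": [0,0,-0.12],"rot": [0,0,0]},{"travel": [0,0,-0.12],"rot": [0,0,0]}], "gripper": 1}}

```text
time: 8.8
ee_pos: [0.4873, -0.2615, 0.2181]
tool_rot: [-0.587, -3.086, -0.0]
force: [-0.3, 0.4, -0.4]
width: 0.0854
grasp_force: 0.0
```

```bash
python3 chk.py; python3 -c "
from h import *
cv2.imwrite('pics/s.png',np.hstack([cv2.resize(get_image(c)[0],(400,300)) for c in ('scene','wrist')])[...,::-1])"
```

```text
8.8 [ 0.48727406 -0.26148535  0.21807105] [-0.33031197  0.38056726 -0.41004865] [-0.05056935 -0.00476904 -0.02834986] 0.08542669537634633
top 3648 [ 0.42661233 -0.31359202  0.09107324] [ 0.54709047 -0.20029559  0.10698125] 0.09563825861478686 [-0.00017572 -0.00313518  0.09569927]
wrist 16339 [ 0.42530861 -0.32211083  0.09211159] [ 0.54882975 -0.19887566  0.10682098] 0.09669573709101514 [-3.70492411e-04 -4.26710246e-05  9.67127132e-02]
```

View pics/s.png

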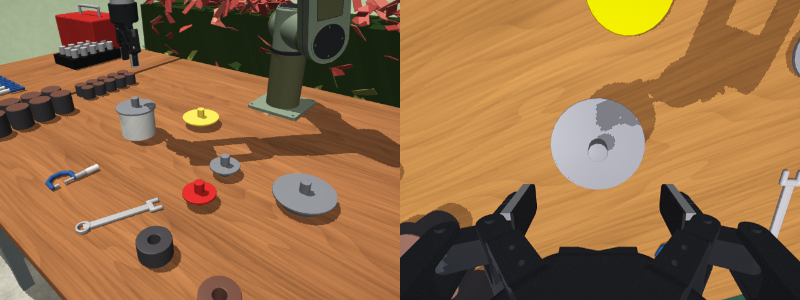

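The lid sits level on the canister (scene panel, about (120,136)), with its flange top at 96 mm, so it is home all round. The other two grey lids are lying on the table, and the gripper is clear.

```bash
python3 -c "
from plant import *
print(hand_in())"
```

```text
the job is handed in; nothing more can be done
None
```

The job is handed in: lid_b, the one that fits, is pressed home and level on the canister, the gripper has let go, and lid_a and lid_c lie untouched on the table; it took about 9 s.

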